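Feed a valve bar into its spring-plunger holder with a star wheel

TASK

Take the steel valve bar off its wooden rest and lay it in the feeder's two V supports, between the ram and the holder, with its grooved, tapered nose towards the holder, and let go. Then wind the star wheel anticlockwise (seen from above), arm after arm, so that the ram pushes the bar into the holder until the wheel comes to its stop and the side plunger has snapped into the bar's groove. Do not touch the bar once its nose is inside the holder, and leave the other things on the bench where they are.

Things in the scene. Friction and masses are not known exactly. Their poses are not given: they have to be found in the camera images.
- feeder: Grey feeder fixed to the bench, base plate 90 x 470 x 12 mm, feeding along its own +y (z up). Origin on the bench (z = 0) under the star wheel's axis. In line along +y at x = 0: rack box under the wheel (64 x 75 mm, 84 mm high), ram, two V supports, holder (y = 300 to 370 mm, 53 mm square, top 87 mm high). Yaw varies by up to about 0.15 rad.
- guard (a point): Middle of the open edge of the grey guard plate, on its top, 143 mm above the bench, at feeder x = +5 mm. The plate (6 mm thick) covers the wheel from here back to x = -114 mm, where a wall carries it, and 110 mm to each side along y: the wheel's arms can be reached only on the open +x side.
- wheel_axis (a point): Centre of the star wheel: on its vertical axis, 120 mm above the bench, mid-height of its arms. Axes as the feeder's. The arms run out to 96 mm from here; each is a 16 mm round steel bar (z = 112 to 128 mm) with a 22 mm black ball end; the black hub, 48 mm wide, rises to 152 mm. Between arms all is free down to the rack box's top (z = 84 mm) except a 34 mm neck on the axis.
- star_wheel (a joint): Turn of the star wheel, rad, growing anticlockwise seen from above, 0 to 3.4 (hard stop). Starts at 0 to 0.5. Its five equally spaced arms stand at value + k*72 degrees from the feeder's +x axis, towards its +y. It stays where left and turns with about 3 to 8 N at the arms; 1 rad moves the ram 25 mm along +y. The guard stops a single push from doing it all: push arm after arm.
- ram_face (a point): Centre of the ram's front face (26 mm disc, 60 mm above the bench), at feeder y = 105 mm + 25 mm per rad of the wheel. It pushes on the flat tail of the bar but does not hold it.
- cradle_mid (a point): Point on the axis line of a bar lying in the V supports, 60 mm above the bench, at feeder y = 209 mm: the bar's middle belongs here, within 12 mm along the feeder. The steel V supports, each 20 mm long, are centred at feeder y = 158 and 260 mm (82 mm free gap between, base plate 12 mm high there); their edges reach 23 mm to each side, 3 mm below the bar's axis.
- holder_mouth (a point): Centre of the holder's square mouth (33 mm wide bore for the 30 mm bar), on the bar's axis line, 60 mm above the bench, at feeder y = 300 mm. The bore runs 60 mm deep along the feeder's +y.
- plunger (a joint): Side spring plunger of the holder, on its +x side with a black knob, 14 mm behind the mouth: travel in m, 0 = sprung fully in, grows as the bar pushes it outwards (3.5 to 5 mm while the full diameter passes, 2.5 to 5 N), back to 0 when it has snapped into the groove. It works by itself.
- bar: Round steel valve bar, 30 mm diameter, 150 mm long, 0.25 to 0.5 kg, origin at its middle on its axis, own y axis along it to the nose. The nose tapers over its last 12 mm to 16 mm diameter and has a 15 mm wide, 6 mm deep groove centred 26 mm from the tip; the tail is flat. Starts on the wooden rest, axis 36 mm above the bench, within 0.6 rad of the feeder's +y, nose that way.
- bar_nose (a point): Tip of the bar's nose on its axis, 75 mm from the bar's middle. Fully home it lies 40 mm inside the holder's mouth.
- rest: Fixed low wooden rest, 60 x 130 mm, with two V blocks (centred 51 mm either side of its middle along its y, tops 33 mm high, 82 mm free gap between them, base plate 8 mm high) carrying the bar at the start. Origin at the middle of its underside.
- wrench: Bystander: steel wrench 180 mm long lying on the bench; leave alone.
- second_stage: Bystander: round black breathing-valve housing 72 mm wide, 36 mm high; leave alone.
- grease_jar: Bystander: jar 56 mm wide, 70 mm high; leave alone.
- parts_tray: Bystander: open metal tray 160 x 120 x 50 mm; leave alone.
There are look-alikes about, which are no part of the job. There is more than one size of the bar; the one meant has the size given above.

How it is judged:
On the way, in this order (a step that is already met when the one before it is completed fails the run):
1. the bar lies released in both V supports, in front of the ram, its nose towards the holder and not yet in it, the wheel not yet wound (z of bar in the frame of feeder between 0.055 and 0.066 m and x of bar in the frame of feeder between -0.006 and 0.006 m and angle between the y axis of bar and the y axis of feeder, either way round below 0.08 rad and y of bar_nose in the frame of feeder between 0.25 and 0.303 m and contact force between the fingers and bar below 0.1 N and linear speed of bar below 0.03 m/s and value of joint star_wheel below 1.2 rad), for 0.2 s.
2. the wheel is wound more than half way and has pushed the bar's nose into the holder (value of joint star_wheel above 2 rad and y of bar_nose in the frame of holder_mouth above 0.003 m).
3. the bar is home, the plunger in its groove, the wheel at its stop (y of bar_nose in the frame of feeder between 0.335 and 0.346 m and angle between the y axis of bar and the y axis of feeder, either way round below 0.1 rad and distance between bar_nose and holder_mouth below 0.05 m and value of joint plunger below 0.0015 m and value of joint star_wheel above 3.3 rad), for 0.2 s.
At the end, for the whole second after the job is handed in: The star wheel is at its stop (over 3.3 rad of 3.4), the bar lies in line with the feeder (within 0.1 rad) with its nose 35 to 46 mm inside the holder's mouth, the side plunger is sprung back into the groove (within 1.5 mm of fully in), and the bar is at rest (all of step 3 and linear speed of bar below 0.02 m/s); the robot touches nothing.
It fails at once if the robot touches the bar while its nose is inside the holder (y of bar_nose in the frame of holder_mouth above 0.005 m and distance between bar_nose and holder_mouth below 0.06 m and contact force between any of the fingers, the arm and bar above 0.5 N).
It fails at once if the wrench is moved by more than 30 mm (distance of wrench from where it was at the start of the episode above 0.03 m).
It fails at once if the second stage is moved by more than 30 mm (distance of second_stage from where it was at the start of the episode above 0.03 m).
It fails at once if the grease jar is moved by more than 30 mm (distance of grease_jar from where it was at the start of the episode above 0.03 m).
It fails at once if the parts tray is moved by more than 30 mm (distance of parts_tray from where it was at the start of the episode above 0.03 m).
It also fails if it takes over 64 s, if anything falls off the work surface, if the arm or the gripper's body presses on something with over 40 N, if the wrist force passes 120 N, or if a joint passes its speed limit or range.

ROBOT

A 7-joint arm with a two-finger parallel gripper is mounted at the origin on the work surface. World frame = base frame: x ahead of the robot, y to its left, z up, the work surface at z = 0. Lengths are in m, angles in rad, forces in N, time in s.
With the tool pointing down it reaches from about 0.425 to 0.95 m from the base axis. Payload 16.7 kg.
Tool frame: the origin (TCP) lies at the very end of the fingers, on their centre line; the grasp point (between the pads) lies 19 mm behind it; z points along the fingers, y is the line along which they close (so a half turn about z gives the same grasp; the last joint's range is limited). The gripper opens to 94 mm and grips with 3 to 60 N. Pads are 16 mm wide; open, the fingers measure 119 mm over their backs; the gripper's body (75 mm by 177 mm) begins 78 mm behind the grasp point.
Start: joints at [-0.149, 0.426, 0.074, 1.606, -0.034, 1.111, -0.067], TCP at [0.675, -0, 0.205] pointing down, gripper open.
Joint ranges: [-2.85, 2.85], [-0.5, 2.14], [-1.23, 1.37], [0.21, 2.46], [-1.02, 4.16], [0.16, 2.05], [-2.73, 2.73]. Speed limits (rad/s): [1.89, 1.89, 2.39, 2.39, 3.01, 3.01, 3.01].

INTERFACE

Orientations are given as a 3x3 rotation matrix whose columns are the frame's x, y, z axes.
In Python, from workcell import arm gives the robot as it stands. The module is installed in compiled form; this text tells all that it offers.
- The arm moves only by the tool step_arm, never from a script. Its argument "steps" is a list of rows, each an object with "delta_pos": the shift along the tool's x, y, z normalised to -1 to 1, where 1 is 1 m, a list of three; "turn": the turn, a rotation vector about the tool's x, y, z normalised to -1 to 1, where 1 is 30 degrees, a list of three; "claw": the gripper command: -1 is fully open, 1 is shut, values between are in proportion. In form: [{"delta_pos": [x, y, z], "turn": [rx, ry, rz], "claw": claw}, ...]. A call has 1 to 10 rows; each row shifts and turns the commanded pose from where the row before left it, along the tool's axes as they then stand; what a row does not reach is not made up. A row lasts 1/8 s, in which the tool goes at most 62.5 mm and 10.7 degrees, less where a joint would pass 70% of its speed; a pose out of reach is approached as far as the arm can. A call with a number of a shift or a turn outside -1 to 1 is refused whole. A call with a gripper value outside its range is refused whole. The fingers move at their own pace and stop on an object; "squeeze" is the grip in N (left out, the last holds). Time passes only in rows, so rows that do not move let the fingers close. It gives the time, the measured TCP pose, the force, the opening and the grip force at its end, in the units of the state.
- arm.get_state(): the state, without advancing time (a new reading comes with each control period).
- arm.snapshot(name): name is "scene" or "side" or "wrist"; returns the picture (480x640x3 uint8, red, green, blue); there is no depth.
- arm.calibration(name): a dict with "fx", "fy", "cx", "cy" (pixels), "dist" ([k1, k2, p1, p2, k3] as OpenCV has them; the pictures are not rectified), "eye" and "orientation" of the camera in the world; the wrist camera has in their place "hand_eye" (4x4, takes a point from camera to tool coordinates, whose origin is the TCP and whose axes are the flange's). Camera axes: x right, y up, looking along -z (the intrinsics and any distortion apply to the point x, -y, -z); pixel columns grow to the right and rows downward; lengths in m; the calibration is good to about 2 mm. A picture is of the moment at which its call begins: read the wrist's pose just before it. calibration takes no time and is no camera call.
- arm.sign_off(): hands the job in; it is judged then, once.
The state is a dict: "t": time; "joint_pos": joint angles; "joint_vel": joint speeds; "joint_torque": joint torques, N m; "tool_pos": TCP position; "orientation": TCP orientation; "contact_force": force on the tool from outside, world axes, zero at the start; "wrist_torque": the same for the moment, N m; "gripper_width": opening from 0.0 (shut) to 1.0 (fully open); "finger_force": force on a finger pad.
Only numpy, scipy, OpenCV 4.12 (cv2) and the standard library are available. Lean on these libraries where they do the work, as an engineer would, in place of code of your own. Each camera call takes 0.05 s, during which the arm holds its last target. There are 200 camera calls.

## Working session

There is one attempt and no reset: what is moved stays moved. The work goes in short steps, Python scripts to look and compute and a tool call to move; the robot and the scene stay as the last step left them, time stands still between calls to the robot, and variables do not carry over. Pictures are saved under pics/ and viewed, at most 13 in all, crops included, and the job is handed in when it is done.

Besides the shell and the picture viewer there is one more tool, called after "Request:" as a command line: name --argument value ..., lists and objects as JSON in quotes. step_arm: Moves the arm, as the interface text tells. Its arguments: {"type":"object","properties":{"steps":{"type":"array","items":{"type":"object","properties":{"delta_pos":{"type":"array","items":{"type":"number","minimum":-1,"maximum":1}},"turn":{"type":"array","items":{"type":"number","minimum":-1,"maximum":1}},"claw":{"type":"number"}}}},"squeeze":{"type":"number"}},"required":["steps"]}

```bash
mkdir -p pics; python3 - <<'E'
from workcell import arm
import cv2,numpy as np
s=arm.get_state();print(s['t'],s['tool_pos'],s['orientation'])
for n in("scene","side","wrist"):
    im=arm.snapshot(n);cv2.imwrite(f"pics/{n}0.png",im[:,:,::-1])
    c=arm.calibration(n);print(n,{k:np.round(v,4).tolist() for k,v in c.items()})
E
```

```text
0.0 [ 6.74542399e-01 -6.95547771e-05  2.04779335e-01] [[ 5.11298762e-05  9.99999130e-01 -1.31795792e-03]
 [ 9.99999986e-01 -5.13364797e-05 -1.56726985e-04]
 [-1.56794508e-04 -1.31794989e-03 -9.99999119e-01]]
scene {'fx': 571.427, 'fy': 571.427, 'cx': 326.5237, 'cy': 238.872, 'dist': [-0.1673, 0.0, 0.0, 0.0, 0.0], 'eye': [1.4014, -0.4226, 1.1641], 'orientation': [[0.3933, -0.7026, 0.593], [0.9193, 0.2942, -0.2612], [0.0091, 0.6479, 0.7616]]}
side {'fx': 622.5072, 'fy': 622.5072, 'cx': 329.5126, 'cy': 241.0358, 'dist': [-0.1576, 0.0, 0.0, 0.0, 0.0], 'eye': [0.3056, 1.0213, 1.2593], 'orientation': [[-0.9651, 0.1983, -0.1711], [-0.2613, -0.6859, 0.6791], [0.0173, 0.7001, 0.7138]]}
wrist {'fx': 372.2229, 'fy': 372.2229, 'cx': 321.3939, 'cy': 239.8204, 'dist': [-0.0363, 0.0, 0.0, 0.0, 0.0], 'hand_eye': [[0.0003, 0.9738, 0.2276, 0.0643], [1.0, -0.0005, 0.0008, 0.0016], [0.0009, 0.2276, -0.9738, -0.1788], [0.0, 0.0, 0.0, 1.0]]}
```

View pics/scene0.png

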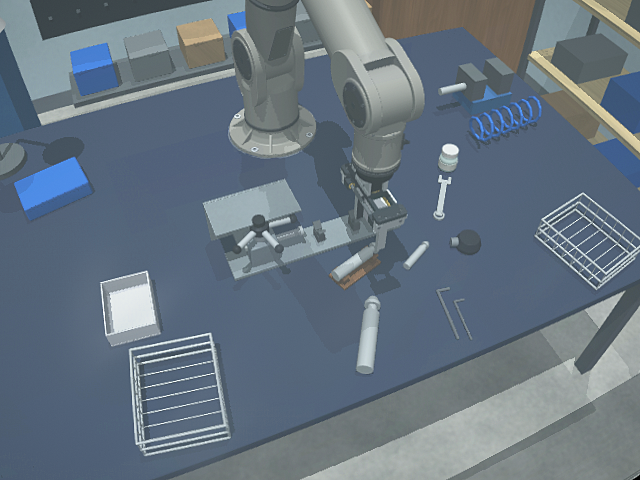

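View pics/side0.png

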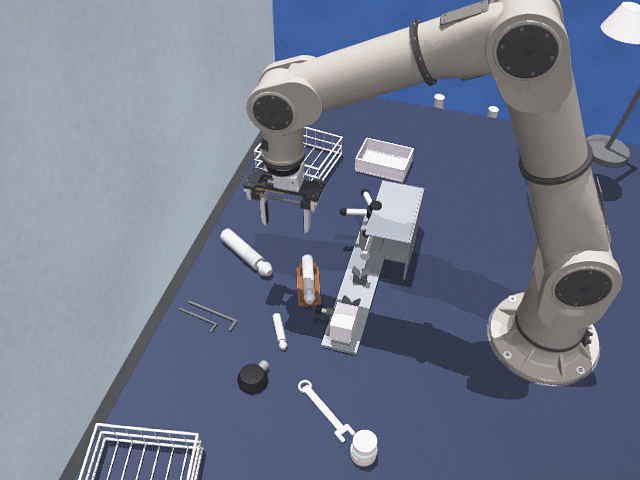

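Candidates for the bar: on the rest at scene (352,264) / side (308,278). Look-alikes are the small rod at scene (416,255), the big cylinder at (370,335) and the far rod at (452,90). I choose the one on the wooden rest and check it in close crops.

```bash
python3 - <<'E'
import cv2
a=cv2.imread('pics/scene0.png')[175:295,200:420];cv2.imwrite('pics/c1.png',cv2.resize(a,None,fx=3.6,fy=3.6,interpolation=2)[:, :800])
a=cv2.imread('pics/side0.png')[170:360,270:440];cv2.imwrite('pics/c2.png',cv2.resize(a,None,fx=3.1,fy=3.1,interpolation=2))
E
```

```text
(no output)
```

View pics/c1.png

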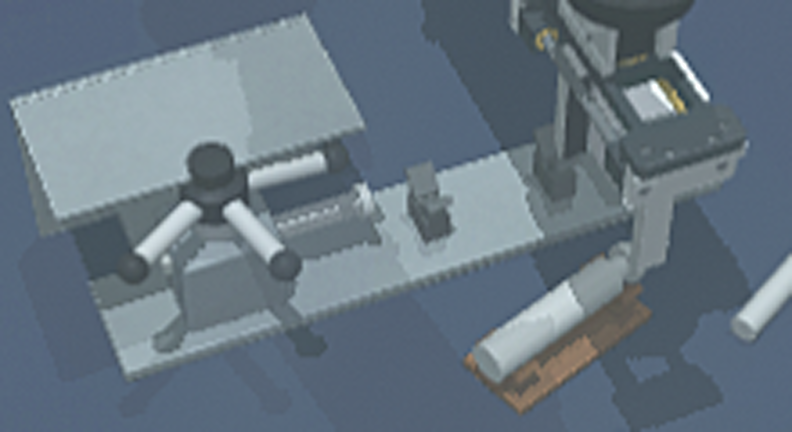

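View pics/c2.png

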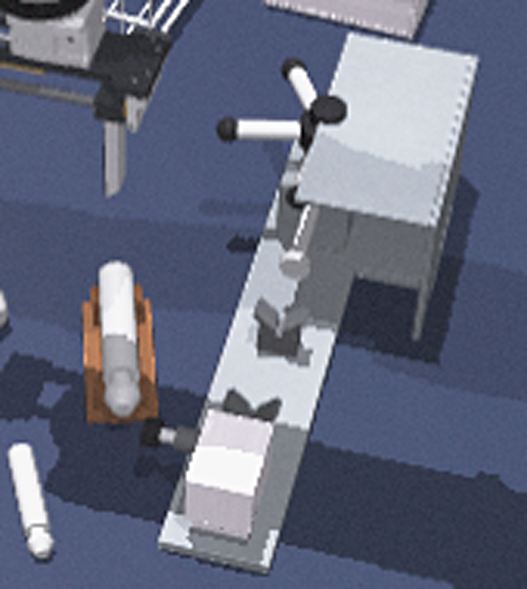

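The crops confirm the bar on the rest: tail at scene crop (490,362), ball-like nose with groove towards the holder. They also show the feeder's corners, the wheel balls and the holder. I fit the feeder pose from these points.

```bash
cat >h.py <<'E'
import numpy as np,cv2
from workcell import arm
from scipy.optimize import least_squares
from scipy.spatial.transform import Rotation as Ro
F=np.diag([1.,-1,-1])
def cam(n,st=None):
    c=arm.calibration(n);K=np.array([[c['fx'],0,c['cx']],[0,c['fy'],c['cy']],[0,0,1]])
    if 'eye' in c: R,e=np.array(c['orientation']),np.array(c['eye'])
    else:
        H=np.array(c['hand_eye']);O=np.array(st['orientation']);R=O@H[:3,:3];e=O@H[:3,3]+st['tool_pos']
    return K,np.array(c['dist']),R@F,e
def proj(C,P):
    K,d,R,e=C;rv=cv2.Rodrigues(R.T)[0]
    return cv2.projectPoints(np.atleast_2d(P).astype(float),rv,-R.T@e,K,d)[0][:,0]
def ray(C,uv):
    K,d,R,e=C;p=cv2.undistortPoints(np.array(uv,float).reshape(-1,1,2),K,d)[:,0]
    return e,np.c_[p,np.ones(len(p))]@R.T
def onz(C,uv,z):
    e,r=ray(C,uv);return e+r*((z-e[2])/r[:,2])[:,None]
def tf(p,P):  # pose x,y,yaw (z=0)
    c,s=np.cos(p[2]),np.sin(p[2]);P=np.atleast_2d(P)
    return np.c_[p[0]+c*P[:,0]-s*P[:,1],p[1]+s*P[:,0]+c*P[:,1],P[:,2]]
E
cat >fit.py <<'E'
from h import *
S,D=cam('scene'),cam('side')
s=lambda u,v:(200+u/3.6,175+v/3.6)
d=lambda u,v:(270+u/3.1,170+v/3.1)
sp=[s(60,218),s(362,128),s(305,15),s(12,100),s(211,158),s(133,268),s(286,265),s(335,155),s(128,374)]
dp=[d(347,35),d(298,195),d(435,225),d(478,57),d(326,108),d(293,69),d(228,128),d(294,193),d(200,410),d(270,425),d(262,495),d(187,483),d(160,548),d(270,570)]
def model(q):
    b=[(q[4]*np.cos(q[3]+k*np.pi*.4),q[4]*np.sin(q[3]+k*np.pi*.4),.12) for k in (-1,0,1)]
    g=[(.005,-.11,.143),(.005,.11,.143),(-.114,.11,.143),(-.114,-.11,.143),(0,0,.152)]
    y0=q[5];a=g+b+[(.045,y0,.0)]
    h=[(.0265,.3,.087),(-.0265,.3,.087),(-.0265,.37,.087),(.0265,.37,.087)]
    return tf(q,a),tf(q,g+b+h+[(.045,y0+.47,.012),(-.045,y0+.47,.012)])
def res(q):
    a,b=model(q);return np.r_[(proj(S,a)-sp).ravel(),(proj(D,b)-dp).ravel()]
r=least_squares(res,[.55,-.2,0,.2,.085,-.09],loss='soft_l1')
print(r.x.round(4));print(res(r.x).reshape(-1,2).round(1).tolist())
# bar: scene tail face centre; side nose tip, axis mid
def rb(q):
    T=tf(q,[(0,-.075,q[3]),(0,.075,q[3])])
    return np.r_[(proj(S,T[:1])-[s(490,362)]).ravel(),(proj(D,T[1:])-[d(123,402)]).ravel(),(proj(D,tf(q,[(0,-.075,q[3]+.015)]))-[d(116,264)]).ravel()]
for z in(.036,):
    b=least_squares(rb,[.6,0,0,z]);print(b.x.round(4),b.fun.round(1))
np.save('feeder.npy',r.x);np.save('bar.npy',b.x)
E
python3 fit.py
```

```text
[ 0.4899 -0.2     0.008   0.2317  0.0852 -0.0877]
[[-0.8, 0.0], [1.4, -1.7], [0.0, -1.1], [-0.8, -0.4], [0.1, -0.9], [-0.0, -0.7], [-0.3, -0.1], [0.0, 0.6], [1.2, 2.0], [-0.5, -0.9], [-1.6, 1.0], [0.3, 0.4], [-0.6, -0.3], [0.3, -1.1], [-0.1, 0.2], [-0.5, 0.3], [0.5, 1.3], [3.0, 0.0], [1.8, -0.2], [-2.3, -0.0], [-0.1, -1.0], [-0.7, -1.1], [0.1, 0.0]]
[0.6156 0.0079 0.3437 0.0386] [-0.8 -0.4  0.1  1.7 -0.9 -1.3]
```

View pics/wrist0.png

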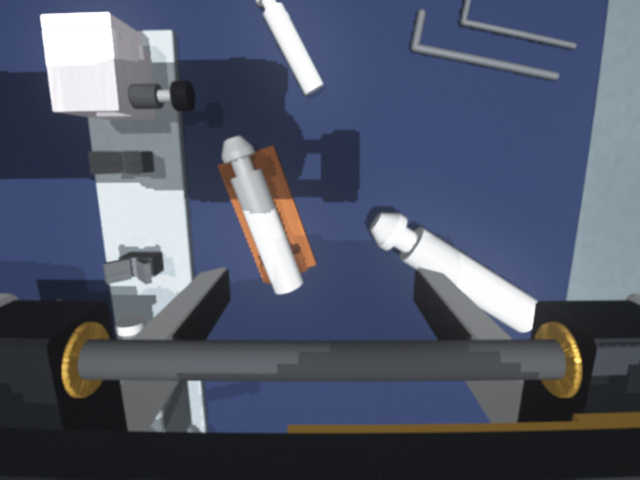

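```bash
python3 - <<'E'
import cv2
from h import *
a=cv2.imread('pics/wrist0.png')
st=arm.get_state();C=cam('wrist',st)
q=np.load('feeder.npy');b=np.load('bar.npy')
P=tf(q,[(x,y,.057) for y in(.148,.168,.25,.27) for x in(-.023,.023)]+[(x,y,.087) for y in(.3,.37) for x in(-.0265,.0265)])
B=tf(b,[(0,-.075,.036),(0,.075,.036),(.015,-.07,.036),(-.015,-.07,.036),(.015,.0,.036),(-.015,0,.036)])
r=cv2.resize(a[0:310,30:330],None,fx=1.93,fy=1.93,interpolation=2)
for X,c in((P,(0,0,255)),(B,(0,200,0))):
    for p in proj(C,X): cv2.circle(r,(int((p[0]-30)*1.93),int(p[1]*1.93)),2,c,-1)
cv2.imwrite('pics/c3.png',r)
E
```

```text
(no output)
```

View pics/c3.png

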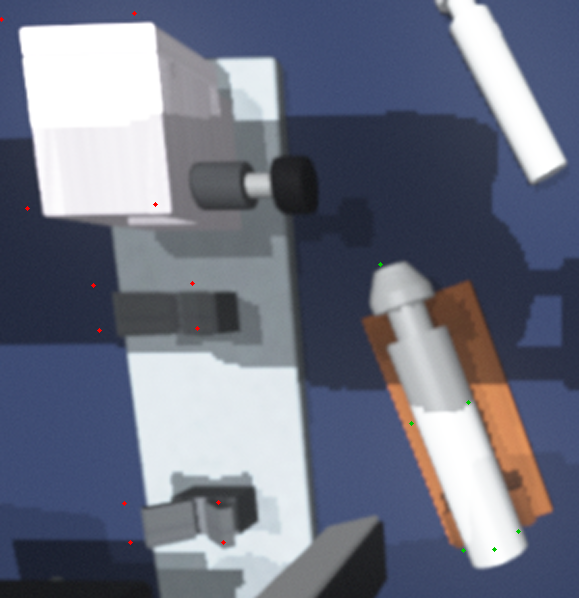

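```bash
cat >>fit.py <<'E'
W=cam('wrist',arm.get_state())
w=lambda u,v:(30+u/1.93,v/1.93)
wp=[w(43,216),w(171,213),w(20,28),w(155,23),w(113,292),w(118,335),w(216,292),w(220,332),w(142,508),w(148,546)]
wm=[(-.0265,.3,.087),(.0265,.3,.087),(-.0265,.37,.087),(.0265,.37,.087),(-.023,.27,.057),(-.023,.25,.057),(.023,.27,.057),(.023,.25,.057),(-.023,.168,.057),(-.023,.148,.057)]
resW=lambda q:(proj(W,tf(q,wm))-wp).ravel()
print('--W only');o=least_squares(resW,r.x[:3],loss='soft_l1');print(o.x.round(4),resW(o.x).reshape(-1,2).round(1).tolist())
j=least_squares(lambda q:np.r_[res(q),resW(q)],r.x,loss='soft_l1');print('joint',j.x.round(4));print(res(j.x).reshape(-1,2).round(1).tolist(),resW(j.x).reshape(-1,2).round(1).tolist())
def rbw(q,z):
    T=tf(q,[(0,.075,z),(0,-.075,z+.015),(0,.053,z),(0,-.067,z)])
    return (proj(W,T)-[w(391,264),w(500,556),w(401.5,297),w(494,540)])*1.
for z in(.033,.036,.039):
    bb=least_squares(lambda q:rbw(q,z).ravel(),b.x[:3]);print(z,bb.x.round(4),bb.fun.round(1))
    print(rb(np.r_[bb.x,z]).round(1))
# height of V tops/holder: wrist+side triangulation
bz=least_squares(lambda q:np.r_[rbw(q,q[3]).ravel(),rb(q)],b.x);print('bar all',bz.x.round(4),bz.fun.round(1))
np.save('feeder.npy',j.x);np.save('fw.npy',o.x);np.save('bar.npy',bz.x)
E
python3 fit.py
```

```text
[ 0.4899 -0.2     0.008   0.2317  0.0852 -0.0877]
[[-0.8, 0.0], [1.4, -1.7], [0.0, -1.1], [-0.8, -0.4], [0.1, -0.9], [-0.0, -0.7], [-0.3, -0.1], [0.0, 0.6], [1.2, 2.0], [-0.5, -0.9], [-1.6, 1.0], [0.3, 0.4], [-0.6, -0.3], [0.3, -1.1], [-0.1, 0.2], [-0.5, 0.3], [0.5, 1.3], [3.0, 0.0], [1.8, -0.2], [-2.3, -0.0], [-0.1, -1.0], [-0.7, -1.1], [0.1, 0.0]]
[0.6156 0.0079 0.3437 0.0386] [-0.8 -0.4  0.1  1.7 -0.9 -1.3]
--W only
[ 0.4989 -0.203   0.0123] [[2.2, -0.0], [2.2, -0.5], [0.6, -0.4], [-0.2, -1.1], [-1.1, -0.0], [-0.4, 1.0], [-2.7, -1.2], [-2.1, 1.5], [0.3, 0.7], [0.3, 1.4]]
joint [ 0.4922 -0.2029 -0.006   0.2636  0.0841 -0.0843]
[[-1.9, 0.6], [0.9, -0.3], [0.1, 0.0], [-1.2, -0.0], [-0.8, 0.1], [-0.1, 0.4], [-0.9, 0.4], [-1.3, 1.3], [1.2, 2.4], [-0.5, -1.6], [-2.8, -0.0], [-1.1, -0.3], [-0.9, -0.6], [-0.3, -1.9], [-1.0, -0.2], [-0.7, -0.1], [0.6, 0.2], [0.7, -1.6], [-0.6, -1.6], [-5.2, -1.6], [-2.9, -2.8], [-3.7, -1.8], [-3.2, -0.3]] [[0.6, -0.8], [0.8, -0.0], [0.6, -1.4], [0.0, -0.7], [-3.1, -0.7], [-2.8, 0.3], [-4.6, -0.9], [-4.5, 1.8], [-3.6, 0.1], [-3.9, 0.8]]
0.033 [0.6186 0.0091 0.338 ] [-1.1 -1.2 -1.5 -0.   2.5  4.9  0.1 -4.3]
[-0.1  1.6 -1.3  3.2 -1.9  0.2]
0.036 [0.6191 0.0095 0.3378] [-1.3 -1.8 -1.3  0.7  2.3  4.5  0.3 -3.7]
[ 0.2  1.  -1.6  2.5 -2.2 -0.5]
0.039 [0.6196 0.0099 0.3376] [-1.6 -2.5 -1.1  1.4  2.1  4.   0.5 -3.1]
[ 0.5  0.3 -1.8  1.9 -2.4 -1.2]
bar all [0.6193 0.0098 0.3367 0.0395] [-1.9 -2.4 -1.5  1.7  1.8  4.1  0.2 -2.8  0.4  0.1 -1.8  1.7 -2.3 -1.3]
```

Request:
step_arm --steps '[{"delta_pos": [0.01,-0.056,0.0],"turn": [0,0,0],"claw": -1},{"delta_pos": [0,0,0.05],"turn": [0,0,-0.322],"claw": -1},{"delta_pos": [0,0,0.05],"turn": [0,0,-0.322],"claw": -1},{"delta_pos": [0,0,0.0],"turn": [0,0,0],"claw": -1}]' --squeeze 25

```text
t: 0.65
tool_pos: [0.6165, 0.0097, 0.1025]
orientation: [[-0.33, 0.944, -0.006], [0.944, 0.33, -0.0], [0.002, -0.006, -1.0]]
contact_force: [0.6, -0.4, 0.3]
gripper_width: 1.001
finger_force: 0.0
```

```bash
python3 - <<'E'
from h import *
st=arm.get_state();C=cam('wrist',st);im=arm.snapshot('wrist')[:,:,::-1].copy()
print(st['t'],np.round(st['tool_pos'],4),np.round(st['orientation'],3).tolist())
b=np.load('bar.npy')
for y in(-.03,0,.03,.075):
  for x in(-.015,0,.015):
    for p in proj(C,tf(b,[(x,y,.036)])): cv2.circle(im,(int(p[0]),int(p[1])),1,(0,0,255),-1)
for n,c in(('fw.npy',(0,255,0)),('feeder.npy',(0,255,255))):
  q=np.load(n)
  for p in proj(C,tf(q,[(x,y,.057) for y in(.148,.168,.25,.27) for x in(-.023,.023)]+[(x,y,.087) for y in(.3,.37) for x in(-.0265,.0265)])):cv2.circle(im,(int(p[0]),int(p[1])),1,c,-1)
cv2.imwrite('pics/w1.png',im)
E
```

```text
0.65 [0.6165 0.0097 0.1025] [[-0.33, 0.944, -0.006], [0.944, 0.33, -0.0], [0.002, -0.006, -1.0]]
```

View pics/w1.png

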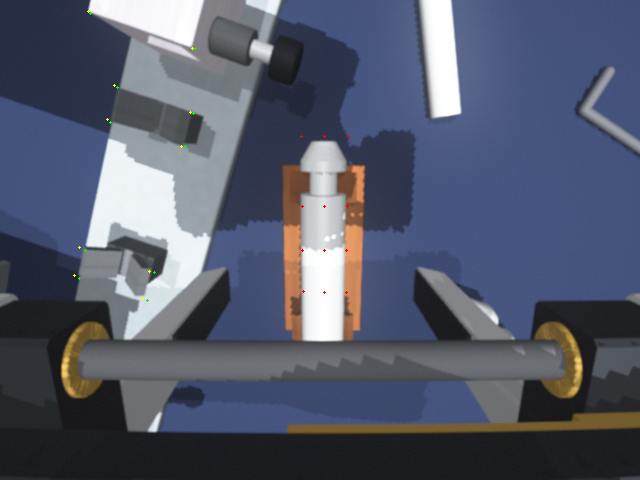

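The bar's grooved nose is centred between the fingers at (321,142), 4 mm short of the prediction, and the wrist-only feeder fit matches the V supports and the holder. I descend and grip.

Request:
step_arm --steps '[{"delta_pos": [-0.004,0.002,0.045],"turn": [0,0,0],"claw": -1},{"delta_pos": [0,0,0.0395],"turn": [0,0,0],"claw": -1},{"delta_pos": [0,0,0],"turn": [0,0,0],"claw": 1},{"delta_pos": [0,0,0],"turn": [0,0,0],"claw": 1},{"delta_pos": [0,0,0],"turn": [0,0,0],"claw": 1},{"delta_pos": [0,0,0],"turn": [0,0,0],"claw": 1}]' --squeeze 25

```text
t: 1.45
tool_pos: [0.623, 0.007, 0.0224]
orientation: [[-0.33, 0.944, 0.002], [0.944, 0.33, 0.0], [-0.0, 0.002, -1.0]]
contact_force: [0.4, -0.2, -1.7]
gripper_width: 0.609
finger_force: 0.0
```

Request:
step_arm --steps '[{"delta_pos": [0,0,0],"turn": [0,0,0],"claw": 1},{"delta_pos": [0,0,0],"turn": [0,0,0],"claw": 1},{"delta_pos": [0,0,0],"turn": [0,0,0],"claw": 1},{"delta_pos": [0,0,0],"turn": [0,0,0],"claw": 1},{"delta_pos": [0,0,0],"turn": [0,0,0],"claw": 1},{"delta_pos": [0,0,0],"turn": [0,0,0],"claw": 1}]'

```text
t: 2.2
tool_pos: [0.6185, 0.0056, 0.0204]
orientation: [[-0.33, 0.944, -0.007], [0.944, 0.33, -0.001], [0.001, -0.007, -1.0]]
contact_force: [-18.6, -4.8, 16.7]
gripper_width: 0.313
finger_force: 25.0
```

Request:
step_arm --steps '[{"delta_pos": [0,0,-0.05],"turn": [0,0,0],"claw": 1},{"delta_pos": [0,0,-0.05],"turn": [0,0,0],"claw": 1},{"delta_pos": [0,0,0],"turn": [0,0,0.31],"claw": 1},{"delta_pos": [0,0,0],"turn": [0,0,0.31],"claw": 1},{"delta_pos": [0,-0.04,0],"turn": [0,0,0],"claw": 1},{"delta_pos": [0,-0.04,0],"turn": [0,0,0],"claw": 1},{"delta_pos": [0,-0.04,0],"turn": [0,0,0],"claw": 1},{"delta_pos": [0,0,0],"turn": [0,0,0],"claw": 1},{"delta_pos": [0,0,0],"turn": [0,0,0],"claw": 1}]'

```text
t: 3.32
tool_pos: [0.5026, 0.0054, 0.1211]
orientation: [[-0.013, 1.0, 0.0], [1.0, 0.013, 0.0], [0.0, 0.0, -1.0]]
contact_force: [0.4, 0.3, -3.0]
gripper_width: 0.312
finger_force: 25.0
```

```bash
python3 - <<'E'
from h import *
st=arm.get_state();C=cam('wrist',st);im=arm.snapshot('wrist')[:,:,::-1].copy()
print(st['t'],np.round(st['tool_pos'],4),np.round(st['orientation'],3).tolist())
q=np.load('fw.npy')
for p in proj(C,tf(q,[(x,y,.057) for y in(.148,.168,.25,.27) for x in(-.023,.023)]+[(x,y,.087) for y in(.3,.37) for x in(-.0265,.0265)])):cv2.circle(im,(int(p[0]),int(p[1])),1,(0,0,255),-1)
O=np.array(st['orientation'])
for x in(.063,.075):
  for p in proj(C,[st['tool_pos']+O@[x,s,-.019] for s in(-.015,0,.015)]):cv2.circle(im,(int(p[0]),int(p[1])),1,(0,255,0),-1)
cv2.imwrite('pics/w2.png',cv2.resize(im[:330,150:500],None,fx=1.8,fy=1.8,interpolation=2))
s=arm.snapshot('side')[:,:,::-1];cv2.imwrite('pics/s2.png',s)
E
```

```text
3.325 [0.5026 0.0054 0.1211] [[-0.013, 1.0, 0.0], [1.0, 0.013, 0.0], [0.0, 0.0, -1.0]]
```

View pics/w2.png

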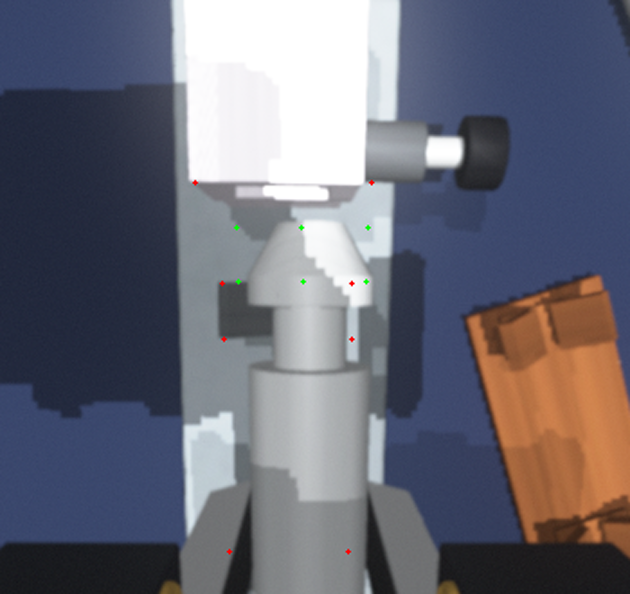

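The holder's front corners are at crop (189,182) and (366,183). The nose is centred at 309 against a predicted 302, so the wrist camera reads about 2 mm high in x. That agrees with the joint fit, so I take cradle x ≈ 0.492 and yaw ≈ 0.

Request:
step_arm --steps '[{"delta_pos": [0,-0.0105,0],"turn": [0,0,0.03],"claw": 1},{"delta_pos": [0,0,0.03],"turn": [0,0,0],"claw": 1},{"delta_pos": [0,0,0.025],"turn": [0,0,0],"claw": 1},{"delta_pos": [0,0,0],"turn": [0,0,0],"claw": 1},{"delta_pos": [0,0,0],"turn": [0,0,0],"claw": 1}]'

```text
t: 4.05
tool_pos: [0.4919, 0.0053, 0.0667]
orientation: [[0.004, 1.0, 0.0], [1.0, -0.004, 0.0], [0.0, 0.0, -1.0]]
contact_force: [0.5, -0.0, -4.3]
gripper_width: 0.313
finger_force: 25.0
```

Request:
step_arm --steps '[{"delta_pos": [0,0,0.012],"turn": [0,0,0],"claw": 1},{"delta_pos": [0,0,0.006],"turn": [0,0,0],"claw": 1},{"delta_pos": [0,0,0.003],"turn": [0,0,0],"claw": 1},{"delta_pos": [0,0,0],"turn": [0,0,0],"claw": 1},{"delta_pos": [0,0,0],"turn": [0,0,0],"claw": 1}]'

```text
t: 4.68
tool_pos: [0.4916, 0.0052, 0.045]
orientation: [[0.003, 1.0, -0.0], [1.0, -0.003, -0.0], [-0.0, -0.0, -1.0]]
contact_force: [-1.0, -0.8, -4.0]
gripper_width: 0.309
finger_force: 25.0
```

Request:
step_arm --steps '[{"delta_pos": [0,0,0.0015],"turn": [0,0,0],"claw": 1},{"delta_pos": [0,0,0.001],"turn": [0,0,0],"claw": 1},{"delta_pos": [0,0,0],"turn": [0,0,0],"claw": 1}]'

```text
t: 5.05
tool_pos: [0.4915, 0.0052, 0.0435]
orientation: [[0.003, 1.0, -0.0], [1.0, -0.003, 0.0], [0.0, -0.0, -1.0]]
contact_force: [-11.9, -0.6, 25.9]
gripper_width: 0.314
finger_force: 25.0
```

Seated, with a slight push towards -x. I release.

Request:
step_arm --steps '[{"delta_pos": [0,-0.001,-0.0005],"turn": [0,0,0],"claw": 1},{"delta_pos": [0,0,0],"turn": [0,0,0],"claw": 0},{"delta_pos": [0,0,0],"turn": [0,0,0],"claw": 0},{"delta_pos": [0,0,0],"turn": [0,0,0],"claw": -0.2},{"delta_pos": [0,0,0],"turn": [0,0,0],"claw": -0.2},{"delta_pos": [0,0,-0.02],"turn": [0,0,0],"claw": -0.2},{"delta_pos": [0,0,-0.06],"turn": [0,0,0],"claw": -0.2},{"delta_pos": [0,0,-0.06],"turn": [0,0,0],"claw": -0.2},{"delta_pos": [0,0.0,-0.04],"turn": [0,0,0],"claw": -0.2},{"delta_pos": [0,0.0,0],"turn": [0,0,0],"claw": -0.2}]'

```text
t: 6.3
tool_pos: [0.4922, 0.0055, 0.2259]
orientation: [[0.003, 1.0, 0.005], [1.0, -0.003, 0.001], [0.001, 0.005, -1.0]]
contact_force: [-0.3, 0.3, -0.8]
gripper_width: 0.6
finger_force: 0.0
```

```bash
python3 - <<'E'
from h import *
st=arm.get_state();print(st['t'],np.round(st['tool_pos'],4))
im=arm.snapshot('side')[:,:,::-1]
a=cv2.resize(im[160:360,270:440],None,fx=3,fy=3,interpolation=2)
b=arm.snapshot('wrist')[:,:,::-1][0:360,170:470]
cv2.imwrite('pics/s3.png',np.hstack([a[:, :480],cv2.resize(b,None,fx=1.0,fy=600/360)]))
E
```

```text
6.3 [0.4922 0.0055 0.2259]
```

View pics/s3.png

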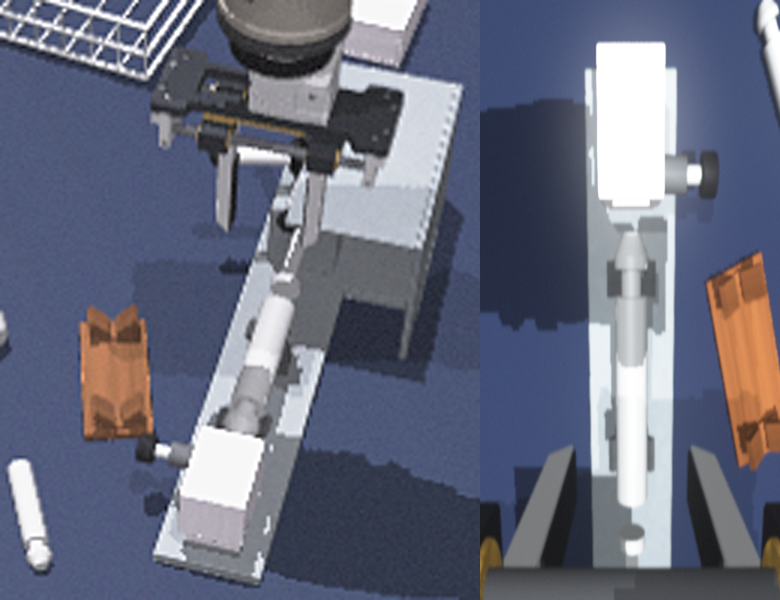

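The bar lies in both V supports with its nose just before the holder (right panel tip ≈ (630,235)) and the ram behind it (635,540). Now the wheel: shut the fingers as a peg and come in behind the arm standing at about 14°.

Request:
step_arm --steps '[{"delta_pos": [-0.055,0.019,0],"turn": [0,0,0],"claw": 1},{"delta_pos": [-0.055,0.019,0],"turn": [0,0,0],"claw": 1},{"delta_pos": [-0.055,0.019,0],"turn": [0,0,0],"claw": 1},{"delta_pos": [-0.055,0.018,0],"turn": [0,0,0],"claw": 1},{"delta_pos": [0,0,0],"turn": [0,0,0],"claw": 1},{"delta_pos": [0,0,0],"turn": [0,0,0],"claw": 1},{"delta_pos": [0,0,0],"turn": [0,0,0],"claw": 1},{"delta_pos": [0,0,0],"turn": [0,0,0],"claw": 1}]'

```text
t: 7.4
tool_pos: [0.565, -0.214, 0.223]
orientation: [[0.002, 1.0, -0.0], [1.0, -0.002, 0.0], [0.0, -0.0, -1.0]]
contact_force: [-1.0, -0.4, 0.1]
gripper_width: 0.002
finger_force: 0.0
```

```bash
python3 - <<'E'
from h import *
st=arm.get_state();C=cam('wrist',st);im=arm.snapshot('wrist')[:,:,::-1].copy()
q=np.load('feeder.npy')
s=cv2.resize(arm.snapshot('scene')[:,:,::-1][160:310,190:350],None,fx=2.6,fy=2.6,interpolation=2)
im=cv2.resize(im,(520,390))
cv2.imwrite('pics/w4.png',s)
E
```

```text
(no output)
```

View pics/w4.png

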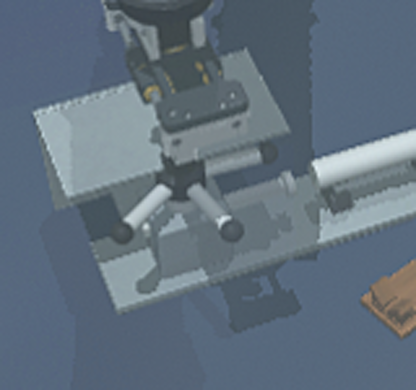

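The hub is at (182,180), arm A's ball at (232,230) and arm B's at (122,232), both unmoved. The fingers are above the gap between them, so I lower.

Request:
step_arm --steps '[{"delta_pos": [0,0.002,0.05],"turn": [0,0,0],"claw": 1},{"delta_pos": [0,0,0.04],"turn": [0,0,0],"claw": 1},{"delta_pos": [0,0,0.03],"turn": [0,0,0],"claw": 1},{"delta_pos": [0,0,0],"turn": [0,0,0],"claw": 1}]'

```text
t: 8.0
tool_pos: [0.5657, -0.2143, 0.1013]
orientation: [[0.003, 1.0, -0.003], [1.0, -0.003, 0.001], [0.001, -0.003, -1.0]]
contact_force: [0.3, -0.6, 0.8]
gripper_width: 0.005
finger_force: 0.0
```

```bash
cat >path.py <<'E'
# peg centre (feeder frame, mm) touching the arm at angle th
import numpy as np,sys
def peg(th,r=.07):
    t=np.radians(th);d=.008+.0125*abs(np.sin(t))+.008*abs(np.cos(t))
    return r*np.array([np.cos(t),np.sin(t)])-d*np.array([-np.sin(t),np.cos(t)])
A=np.arange(float(sys.argv[1]),float(sys.argv[2])+.1,float(sys.argv[3]));P=np.array([peg(a) for a in A])*1e3
D=np.diff(P,axis=0,prepend=P[:1])
for a,p,d in zip(A,P,D):print(a,'world',(p/1e3+[.492,-.203]).round(4),'tool x,y mm',d[::-1].round(1))
E
python3 path.py 14 80 6
```

```text
14.0 world [ 0.5645 -0.2043] tool x,y mm [0. 0.]
20.0 world [ 0.5645 -0.1977] tool x,y mm [6.6 0.1]
26.0 world [ 0.564  -0.1909] tool x,y mm [ 6.8 -0.6]
32.0 world [ 0.5627 -0.1841] tool x,y mm [ 6.8 -1.3]
38.0 world [ 0.5607 -0.1772] tool x,y mm [ 6.8 -2. ]
44.0 world [ 0.5579 -0.1705] tool x,y mm [ 6.7 -2.8]
50.0 world [ 0.5544 -0.164 ] tool x,y mm [ 6.5 -3.5]
56.0 world [ 0.5501 -0.1577] tool x,y mm [ 6.2 -4.3]
62.0 world [ 0.545  -0.1519] tool x,y mm [ 5.8 -5.1]
68.0 world [ 0.5392 -0.1466] tool x,y mm [ 5.3 -5.8]
74.0 world [ 0.5327 -0.1418] tool x,y mm [ 4.7 -6.5]
80.0 world [ 0.5255 -0.1378] tool x,y mm [ 4.  -7.1]
```

Request:
step_arm --steps '[{"delta_pos": [0.01,-0.001,0],"turn": [0,0,0],"claw": 1},{"delta_pos": [0.0066,0,0],"turn": [0,0,0],"claw": 1},{"delta_pos": [0.0068,-0.0006,0],"turn": [0,0,0],"claw": 1},{"delta_pos": [0.0068,-0.0013,0],"turn": [0,0,0],"claw": 1},{"delta_pos": [0.0068,-0.002,0],"turn": [0,0,0],"claw": 1},{"delta_pos": [0.0067,-0.0028,0],"turn": [0,0,0],"claw": 1},{"delta_pos": [0.0065,-0.0035,0],"turn": [0,0,0],"claw": 1}]'

```text
t: 8.88
tool_pos: [0.5557, -0.1643, 0.1029]
orientation: [[0.003, 1.0, -0.0], [1.0, -0.003, 0.0], [0.0, -0.0, -1.0]]
contact_force: [2.0, -3.5, 0.1]
gripper_width: 0.003
finger_force: 1.2
```

Request:
step_arm --steps '[{"delta_pos": [0.0062,-0.0043,0],"turn": [0,0,0],"claw": 1},{"delta_pos": [0.0058,-0.0051,0],"turn": [0,0,0],"claw": 1},{"delta_pos": [0.0053,-0.0058,0],"turn": [0,0,0],"claw": 1},{"delta_pos": [0.0047,-0.0065,0],"turn": [0,0,0],"claw": 1},{"delta_pos": [0.004,-0.0071,0],"turn": [0,0,0],"claw": 1},{"delta_pos": [0,0,0],"turn": [0,0,0],"claw": 1}]'

```text
t: 9.62
tool_pos: [0.5266, -0.1381, 0.103]
orientation: [[0.003, 1.0, -0.001], [1.0, -0.003, 0.001], [0.001, -0.001, -1.0]]
contact_force: [-0.6, -0.1, -0.1]
gripper_width: 0.006
finger_force: 0.0
```

Request:
step_arm --steps '[{"delta_pos": [-0.003,0.012,0],"turn": [0,0,0],"claw": 1},{"delta_pos": [0,0.0,-0.03],"turn": [0,0,0],"claw": 1},{"delta_pos": [0,0,-0.03],"turn": [0,0,0],"claw": 1},{"delta_pos": [-0.035,0.025,0],"turn": [0,0,0],"claw": 1},{"delta_pos": [-0.045,0,0],"turn": [0,0,0],"claw": 1},{"delta_pos": [0,0,0],"turn": [0,0,0],"claw": 1}]'

```text
t: 10.38
tool_pos: [0.5639, -0.2257, 0.1627]
orientation: [[0.008, 1.0, -0.001], [1.0, -0.008, -0.001], [-0.001, -0.001, -1.0]]
contact_force: [-0.8, 0.3, -0.5]
gripper_width: 0.006
finger_force: 0.0
```

```bash
cat >wheel.py <<'E'
from h import *
q=np.array([.4922,-.203,-.003])
st=arm.get_state();print(st['t'],np.round(st['tool_pos'],4))
out={}
for n in('scene','side'):
    C=cam(n);im=arm.snapshot(n);g=cv2.GaussianBlur(im.max(2),(3,3),0).astype(float)
    cv2.imwrite(f'pics/last_{n}.png',im[:,:,::-1])
    A=np.arange(-65,75)
    def at(r,a,z=.12):
        t=np.radians(a);p=proj(C,tf(q,np.c_[r*np.cos(t),r*np.sin(t),np.full(len(a),z)]))
        return g[p[:,1].round().astype(int),p[:,0].round().astype(int)]
    out[n]=at(.06,A)-at(.087,A)  # bright rod, black ball
    i=np.argsort(-out[n])[:12];print(n,[(int(A[k]),int(out[n][k])) for k in sorted(i)])
E
python3 wheel.py
```

```text
10.375 [ 0.5639 -0.2257  0.1627]
scene [(-65, 89), (-64, 88), (-63, 94), (-62, 81), (-61, 59), (7, 63), (8, 63), (9, 64), (10, 67), (11, 67), (12, 59), (13, 59)]
side [(-63, 167), (-62, 130), (-61, 134), (3, 133), (4, 133), (5, 141), (6, 145), (7, 145), (8, 145), (9, 137), (10, 137), (11, 144)]
```

Request:
step_arm --steps '[{"delta_pos": [0,0,0.03],"turn": [0,0,0],"claw": 1},{"delta_pos": [0,0,0.03],"turn": [0,0,0],"claw": 1},{"delta_pos": [0.0145,0.0,0],"turn": [0,0,0],"claw": 1},{"delta_pos": [0.0066,0.0004,0],"turn": [0,0,0],"claw": 1},{"delta_pos": [0.0066,0,0],"turn": [0,0,0],"claw": 1},{"delta_pos": [0.0068,-0.0006,0],"turn": [0,0,0],"claw": 1},{"delta_pos": [0.0068,-0.0013,0],"turn": [0,0,0],"claw": 1},{"delta_pos": [0.0068,-0.002,0],"turn": [0,0,0],"claw": 1},{"delta_pos": [0.0067,-0.0028,0],"turn": [0,0,0],"claw": 1}]'

```text
t: 11.6
tool_pos: [0.5578, -0.1665, 0.1031]
orientation: [[0.003, 1.0, 0.0], [1.0, -0.003, 0.0], [0.0, 0.0, -1.0]]
contact_force: [1.0, -4.2, 1.2]
gripper_width: 0.002
finger_force: 1.7
```

Request:
step_arm --steps '[{"delta_pos": [0.0065,-0.0035,0],"turn": [0,0,0],"claw": 1},{"delta_pos": [0.0062,-0.0043,0],"turn": [0,0,0],"claw": 1},{"delta_pos": [0.0058,-0.0051,0],"turn": [0,0,0],"claw": 1},{"delta_pos": [0.0053,-0.0058,0],"turn": [0,0,0],"claw": 1},{"delta_pos": [0.0047,-0.0065,0],"turn": [0,0,0],"claw": 1},{"delta_pos": [0.004,-0.0071,0],"turn": [0,0,0],"claw": 1},{"delta_pos": [0,0,0],"turn": [0,0,0],"claw": 1}]'

```text
t: 12.48
tool_pos: [0.5249, -0.1342, 0.103]
orientation: [[0.003, 1.0, -0.0], [1.0, -0.003, 0.0], [0.0, -0.0, -1.0]]
contact_force: [1.0, -1.5, 0.2]
gripper_width: 0.005
finger_force: 1.1
```

Same retreat and re-entry behind the third arm.

Request:
step_arm --steps '[{"delta_pos": [-0.005,0.013,0],"turn": [0,0,0],"claw": 1},{"delta_pos": [0,0.0,-0.03],"turn": [0,0,0],"claw": 1},{"delta_pos": [0,0,-0.03],"turn": [0,0,0],"claw": 1},{"delta_pos": [-0.037,0.026,0],"turn": [0,0,0],"claw": 1},{"delta_pos": [-0.047,0,0],"turn": [0,0,0],"claw": 1},{"delta_pos": [0,0,0],"turn": [0,0,0],"claw": 1}]'

```text
t: 13.22
tool_pos: [0.5642, -0.2273, 0.1626]
orientation: [[0.008, 1.0, -0.001], [1.0, -0.008, -0.001], [-0.001, -0.001, -1.0]]
contact_force: [0.2, 0.3, -1.4]
gripper_width: 0.008
finger_force: 0.0
```

```bash
python3 wheel.py; python3 path.py 8 68 6
```

```text
13.225 [ 0.5642 -0.2273  0.1626]
scene [(-65, 101), (-64, 98), (-63, 104), (-62, 94), (-61, 75), (-60, 81), (-59, 63), (-58, 62), (12, 66), (13, 66), (14, 66), (15, 62)]
side [(-63, 159), (-62, 144), (-61, 174), (5, 139), (6, 148), (7, 148), (8, 148), (9, 153), (10, 153), (11, 156), (14, 137), (15, 137)]
8.0 world [ 0.5638 -0.2107] tool x,y mm [0. 0.]
14.0 world [ 0.5645 -0.2043] tool x,y mm [6.5 0.7]
20.0 world [ 0.5645 -0.1977] tool x,y mm [6.6 0.1]
26.0 world [ 0.564  -0.1909] tool x,y mm [ 6.8 -0.6]
32.0 world [ 0.5627 -0.1841] tool x,y mm [ 6.8 -1.3]
38.0 world [ 0.5607 -0.1772] tool x,y mm [ 6.8 -2. ]
44.0 world [ 0.5579 -0.1705] tool x,y mm [ 6.7 -2.8]
50.0 world [ 0.5544 -0.164 ] tool x,y mm [ 6.5 -3.5]
56.0 world [ 0.5501 -0.1577] tool x,y mm [ 6.2 -4.3]
62.0 world [ 0.545  -0.1519] tool x,y mm [ 5.8 -5.1]
68.0 world [ 0.5392 -0.1466] tool x,y mm [ 5.3 -5.8]
```

Wheel at about 2.7 rad. The stop should come with this arm at about 51°.

Request:
step_arm --steps '[{"delta_pos": [0,0,0.03],"turn": [0,0,0],"claw": 1},{"delta_pos": [0,0,0.03],"turn": [0,0,0],"claw": 1},{"delta_pos": [0.0165,0.0,0],"turn": [0,0,0],"claw": 1},{"delta_pos": [0.0065,0.0004,0],"turn": [0,0,0],"claw": 1},{"delta_pos": [0.0066,0,0],"turn": [0,0,0],"claw": 1},{"delta_pos": [0.0068,-0.0006,0],"turn": [0,0,0],"claw": 1},{"delta_pos": [0.0068,-0.0013,0],"turn": [0,0,0],"claw": 1},{"delta_pos": [0.0068,-0.002,0],"turn": [0,0,0],"claw": 1},{"delta_pos": [0.003,-0.001,0],"turn": [0,0,0],"claw": 1}]'

```text
t: 14.45
tool_pos: [0.5609, -0.1701, 0.1044]
orientation: [[0.003, 1.0, 0.002], [1.0, -0.003, -0.0], [-0.0, 0.002, -1.0]]
contact_force: [-0.6, -4.0, 1.2]
gripper_width: 0.007
finger_force: 1.9
```

Request:
step_arm --steps '[{"delta_pos": [0.003,-0.0013,0],"turn": [0,0,0],"claw": 1},{"delta_pos": [0.003,-0.0016,0],"turn": [0,0,0],"claw": 1}]'

```text
t: 14.7
tool_pos: [0.5576, -0.1642, 0.1035]
orientation: [[0.003, 1.0, 0.001], [1.0, -0.003, -0.0], [-0.0, 0.001, -1.0]]
contact_force: [2.2, -3.1, 2.1]
gripper_width: 0.007
finger_force: 1.8
```

Request:
step_arm --steps '[{"delta_pos": [0.0015,-0.0008,0],"turn": [0,0,0],"claw": 1},{"delta_pos": [0.0015,-0.0008,0],"turn": [0,0,0],"claw": 1}]'

```text
t: 14.95
tool_pos: [0.5556, -0.1614, 0.103]
orientation: [[0.003, 1.0, 0.0], [1.0, -0.003, 0.0], [0.0, 0.0, -1.0]]
contact_force: [1.4, -2.2, 1.5]
gripper_width: 0.005
finger_force: 1.7
```

Request:
step_arm --steps '[{"delta_pos": [0.0015,-0.001,0],"turn": [0,0,0],"claw": 1},{"delta_pos": [0.0015,-0.001,0],"turn": [0,0,0],"claw": 1}]'

```text
t: 15.2
tool_pos: [0.5541, -0.1594, 0.1032]
orientation: [[0.004, 1.0, 0.001], [1.0, -0.004, -0.001], [-0.001, 0.001, -1.0]]
contact_force: [7.0, -11.2, -1.1]
gripper_width: 0.003
finger_force: 6.5
```

Request:
step_arm --steps '[{"delta_pos": [0.0015,-0.001,0],"turn": [0,0,0],"claw": 1},{"delta_pos": [0.0015,-0.001,0],"turn": [0,0,0],"claw": 1}]'

```text
t: 15.45
tool_pos: [0.5537, -0.1589, 0.1036]
orientation: [[0.005, 1.0, 0.005], [1.0, -0.005, -0.004], [-0.004, 0.005, -1.0]]
contact_force: [16.9, -24.7, -10.2]
gripper_width: 0.008
finger_force: 14.4
```

Request:
step_arm --steps '[{"delta_pos": [0.0015,-0.001,0],"turn": [0,0,0],"claw": 1}]'

```text
t: 15.58
tool_pos: [0.5535, -0.1586, 0.1038]
orientation: [[0.006, 1.0, 0.007], [1.0, -0.006, -0.006], [-0.006, 0.007, -1.0]]
contact_force: [22.5, -31.6, -14.6]
gripper_width: 0.006
finger_force: 18.6
```

The force rises hard at the expected angle, so this is the stop. I back off, lift clear and check.

Request:
step_arm --steps '[{"delta_pos": [-0.006,0.004,0],"turn": [0,0,0],"claw": 1},{"delta_pos": [-0.012,0.004,0],"turn": [0,0,0],"claw": 1},{"delta_pos": [0,0,-0.05],"turn": [0,0,0],"claw": 1},{"delta_pos": [0,0,-0.06],"turn": [0,0,0],"claw": 1},{"delta_pos": [-0.04,0.05,-0.03],"turn": [0,0,0],"claw": 1},{"delta_pos": [0,0.05,0],"turn": [0,0,0],"claw": 1},{"delta_pos": [0,0,0],"turn": [0,0,0],"claw": 1}]'

```text
t: 16.45
tool_pos: [0.6546, -0.2069, 0.238]
orientation: [[0.001, 1.0, -0.002], [1.0, -0.001, 0.001], [0.001, -0.002, -1.0]]
contact_force: [0.3, 0.7, -1.4]
gripper_width: 0.005
finger_force: 0.0
```

```bash
python3 wheel.py; python3 - <<'E'
import cv2,numpy as np
a=cv2.imread('pics/last_side.png')[180:350,280:420];b=cv2.imread('pics/last_scene.png')[180:290,210:400]
a=cv2.resize(a,None,fx=3,fy=3,interpolation=2);b=cv2.resize(b,None,fx=2,fy=2,interpolation=2)
o=np.zeros((510,800,3),np.uint8);o[:,:420]=a;o[:220,420:800]=b;cv2.imwrite('pics/fin.png',o)
E
```

```text
16.45 [ 0.6546 -0.2069  0.238 ]
scene [(-26, 102), (-25, 109), (-24, 109), (-23, 115), (-22, 113), (-21, 111), (-20, 112), (-19, 104), (-18, 104), (-17, 81), (-16, 74), (-15, 77)]
side [(-28, 176), (-27, 176), (-26, 182), (-25, 182), (-24, 180), (-23, 183), (-22, 183), (-21, 168), (-20, 173), (-19, 158), (-18, 161), (-17, 149)]
```

View pics/fin.png

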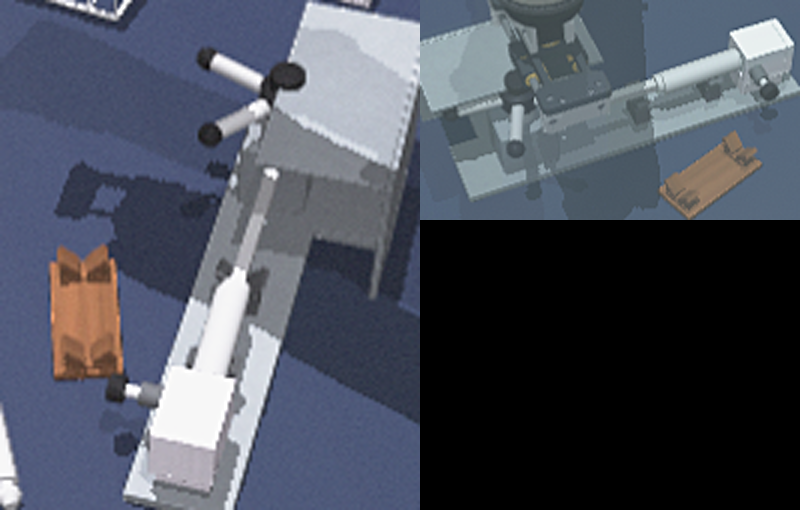

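The side panel shows the bar deep in the holder at (200,370) with the plunger knob in at (115,388). The arms at about -22° and 50° put the wheel at its stop. The robot is clear of everything, so I hand in.

```bash
python3 -c "
from workcell import arm
print(arm.sign_off())"
```

```text
the job is handed in; nothing more can be done
None
```

The bar was laid in the V supports and wound into the holder until the wheel hit its stop. I handed the job in at about 16.5 s. In the last picture the plunger knob looks sprung in, but I had no direct reading of it, and the hand-in returned no verdict.

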